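# Couple the cordless mixer handle to the chopper bowl

### The job

The garlic is to be chopped: fit the cordless mixer handle to the chopper bowl. Draw the coupling sleeve on the bowl's neck down until it stays down by itself, then take the handle out of its charging dock and push it upright and fully home into the neck, so that the sleeve springs back up to the lip and locks it; let go of it there. Do not drop or tip the handle, and leave the other things on the worktop where they stand.

Things in the scene. Friction and masses are not known exactly. Their poses are not given: they have to be found in the camera images.
- chopper: Chopper: round clear bowl with grey lid (132 mm wide, lid top 88 mm up); upright on the middle of the lid a steel neck, a tube 40 mm wide, ending in a flared lip 48 mm wide at its mouth 155 mm above the worktop. It stands fast and does not move. Origin: centre of its underside, z up. A small tab on the lid's rim points to its -x; the yaw does not matter.
- socket_mouth (a point): Centre of the neck's mouth, at the top of the lip, 155 mm above the worktop. Bore 26.5 mm wide, funnel of 34 mm at the mouth narrowing over 7 mm. Three locking dogs stick into the bore 16 to 22 mm below the mouth while the sleeve is up (the spigot then stops on them, 20 mm short); they withdraw while it is down.
- sleeve (a joint): Ribbed metal collar sliding on the neck, 54 mm outside diameter, 28 mm tall. 0 = up at home (its top 8 mm below the mouth); grows as it is drawn down, 0.020 m at the stop (its underside then 11 mm above the lid). A spring drives it up (5 N at home, 9 N at the stop). Drawn past 0.017 it is caught and stays at 0.017 when let go; let go earlier it springs up again.
- sleeve_grip (a point): On the sleeve's axis, 18 mm above its lower and 10 mm below its upper edge (18 mm below the mouth while the sleeve is up): the height to grip it at. It moves with the sleeve.
- handle: Cordless mixer handle, upright: round white body with a grey key panel, 186 mm long in all, 260 to 460 g. Origin: centre of the lower end of its steel spigot, z up along its axis. Spigot 24 mm in diameter, 36 mm long, chamfered end, locking groove; above it a shoulder 43 mm wide, then the body, 53 mm in diameter and straight from 75 to 168 mm above the origin, domed top. Yaw does not matter.
- handle_shoulder (a point): On the handle's axis, 36 mm above its origin; level with the mouth when home. From 7 mm short of that the spigot presses on a spring plate in the bore (about 8 N, the handle's weight included); 2 mm from home the caught sleeve is freed, snaps up to 0 and locks the spigot by its groove. Let go, the locked handle rises against the dogs to 2 mm above the mouth.
- handle_grip (a point): On the handle's axis, 145 mm above its origin (41 mm below its top), where it is 53 mm in diameter: a good height to grip from above.
- dock: Charging dock: white round foot 96 mm wide with an upright cup 54 mm wide and 46 mm high, in which the handle's spigot stands loosely (lift the handle 40 mm to clear it). It stands fast. Origin: centre of its underside.
- garlic_bulb: Garlic bulb, 53 mm, on the chopping board at the left. Bystander; origin at its underside.
- salt: Salt shaker, 44 mm wide, 90 mm tall, at the back between toaster and kettle. Bystander; origin at its underside.
- vanilla: Small brown bottle with a black dropper top, 33 mm wide, 102 mm tall, next to the salt shaker. Bystander; origin at its underside.
- jar_near: Spice jar with dark cap, 41 mm wide, 105 mm tall, at the left in front of the toaster. Bystander; origin at its underside.
- jar_far: Spice jar with mustard-coloured cap, 42 mm wide, 96 mm tall, behind the other jar. Bystander; origin at its underside.
- tin: Low round tin, 86 mm wide, 40 mm tall, on the round trivet at the right. Bystander; origin at its underside.
- beaker: White ceramic beaker, 85 mm wide, 96 mm tall, at the far left. Bystander; origin at its underside.
There are look-alikes about, which are no part of the job. What is shaped like the handle but brown, green or pink is not meant.

How it is judged (in metres and radians):
On the way:
1. the sleeve is drawn down and stays down while the handle is still out of the neck (value of joint sleeve above 0.0155 m and distance between handle_shoulder and socket_mouth above 0.06 m), for 0.3 s.
At the end, for the whole second after the job is handed in: The handle stands released and still in the chopper's neck: shoulder within 4 mm of the neck's axis and from 4 mm below to 5 mm above the mouth, upright within 0.08 rad, and the sleeve is back up (within 4 mm of home) (value of joint sleeve below 0.004 m and horizontal distance between handle_shoulder and socket_mouth below 0.004 m and z of handle_shoulder in the frame of socket_mouth between -0.004 and 0.005 m and angle between handle's own z axis and vertical below 0.08 rad and linear speed of handle below 0.02 m/s); the robot touches nothing.
It fails at once if a bystander is moved by more than 3 cm (distance of any of garlic_bulb, salt, jar_near, jar_far, tin, vanilla, beaker from where it was at the start of the episode above 0.03 m).
It fails at once if the handle is tipped by more than 0.6 rad (angle between handle's own z axis and vertical above 0.6 rad).
It fails at once if the handle is dropped (falls at over 0.45 m/s with no finger on it) (linear speed of handle above 0.45 m/s and contact force between handle and the fingers below 0.05 N).
It also fails if it takes over 45 s, if anything falls off the work surface, if the arm or the gripper's body presses on something with over 40 N, if the wrist force passes 120 N, or if a joint passes its speed limit or range.

### The arm

A 6-joint arm with a two-finger parallel gripper is mounted at the origin on a cart in front of the work surface, level with it; the furniture and walls round the work are solid. World frame = base frame: x ahead of the robot, y to its left, z up, the work surface at z = 0. Lengths are in mm, angles in degrees, forces in N, time in s.
With the tool pointing down it reaches from about 300 to 850 mm from the base axis. Payload 4.2 kg.
Tool frame: the origin (TCP) lies between the finger pads; the fingertips stand 14 mm ahead of it and the grasp point (between the pads) lies 5 mm behind it; z points along the fingers, y is the line along which they close (so a half turn about z gives the same grasp; the last joint's range is limited). The gripper opens to 91 mm and grips with 3 to 60 N. Pads are 32 mm wide; open, the fingers measure 118 mm over their backs; the gripper's body (76 mm by 178 mm) begins 60 mm behind the grasp point.
Start: joints at [74.026, 18.312, 89.639, -0, 72.044, -1.146], TCP at [147.156, 555.866, 227.976] pointing down, gripper open.
Joint ranges: [-177.97, 177.97], [-48.28, 115.42], [12.27, 149.76], [-77.06, 257.06], [2.81, 150.46], [-146.56, 146.56]. Speed limits (degrees/s): [147.25, 147.25, 180, 180, 180, 180].

### API

Orientations are given as [roll, pitch, yaw] about the fixed x, y, z axes, in that order (R = Rz(yaw) Ry(pitch) Rx(roll)).
In Python, from workcell import * gives the robot as it stands. The module is installed in compiled form; this text tells all that it offers.
- The arm moves only by the tool send_rows, never from a script. Its argument "deltas" is a list of rows, each a list of 2 entries, a list of its own where there are three numbers: the shift along the tool's x, y, z normalised to -1 to 1, where 1 is 0.5 m, then the turn, a rotation vector about the tool's x, y, z normalised to -1 to 1, where 1 is 0.5 rad. A call has 1 to 10 rows; each row shifts and turns the commanded pose from where the row before left it, along the tool's axes as they then stand; what a row does not reach is not made up. A row lasts 1/10 s, in which the tool goes at most 50 mm and 8.59 degrees, less where a joint would pass 70% of its speed; a pose out of reach is approached as far as the arm can. A call with a number of a shift or a turn outside -1 to 1 is refused whole. A call with a gripper value outside its range is refused whole. "grip" is the closure, from 0 (fully open) to 1 (shut), set as the call begins (left out, the last holds). The fingers move at their own pace and stop on an object; "grip_force" is the grip in N (left out, the last holds). Time passes only in rows, so rows that do not move let the fingers close. It gives the time, the measured TCP pose, the force, the opening and the grip force at its end, in the units of the state.
- state(): the state, without advancing time (a new reading comes with each control period).
- grab_frame(name): name is "side" or "top" or "wrist"; returns the picture (384x512x3 uint8, red, green, blue); there is no depth.
- calibration(name): a dict with "mtx" (3x3 intrinsics, pixels), "R" (3x3) and "t" (3): a world point X has camera coordinates R X + t. Camera axes: x right, y down, z forward; pixel columns grow to the right and rows downward; lengths in mm; the calibration is good to about 2 mm. A picture is of the moment at which its call begins: read the wrist's pose just before it. calibration takes no time and is no camera call; for the wrist camera it gives the pose at the moment of the call.
- job_done(): hands the job in; it is judged then, once.
Trained networks look in the newest picture that a camera, given by its name, has taken for a name from the list of things; names that differ only in an ending like _2 or _b are one class to them, and where a whole thing is asked for, a point or a joint stands for the part that bears it (a point fixed in the world has none). Each returns a list of dicts, best first, with "p" (0 to 1); they miss things now and then, are a little off and sometimes report something else, mostly with a low value. They report only what shows in the picture. A call takes as long as a camera call. They do not tell look-alikes from the thing itself.
- trace(camera, label): "pixels" (384x512 bool, what is visible of it) and "bbox" ([left, top, width, height] in pixels, round what is visible of it).
The state is a dict: "time_s": time; "qpos": joint angles; "qvel": joint speeds; "effort": joint torques, N m; "ee_pos": TCP position; "ee_rot": TCP orientation; "force": force on the tool from outside, world axes, zero at the start; "torque": the same for the moment, N m; "gripper_width": finger opening in mm; "gripper_force": force on a finger pad.
Only numpy, scipy, OpenCV 4.12 (cv2) and the standard library are available. Lean on these libraries where they do the work, as an engineer would, in place of code of your own. Each camera call takes 0.05 s, during which the arm holds its last target. There are 200 camera calls.

## Working session

There is one attempt and no reset: what is moved stays moved. The work goes in short steps, Python scripts to look and compute and a tool call to move; the robot and the scene stay as the last step left them, time stands still between calls to the robot, and variables do not carry over. Pictures are saved under pics/ and viewed, at most 10 in all, crops included, and the job is handed in when it is done.

Besides the shell and the picture viewer there is one more tool, called after ">>>" as name(argument=value, ...), one argument or row to a line, values as JSON. send_rows: Moves the arm, as the interface text tells. Scaled input: -1 to 1 covers 0.5 m each way for a shift and 0.5 rad each way for a turn. Its arguments: {"type":"object","properties":{"deltas":{"type":"array","items":{"type":"array"}},"grip":{"type":"number"},"grip_force":{"type":"number"}},"required":["deltas"]}

```bash
mkdir -p pics; python3 - <<'E'
from workcell import *
import cv2,numpy as np
ims=[]
for c in ["side","top"]:
    im=grab_frame(c); cv2.imwrite(f"pics/{c}0.png",im[:,:,::-1]); 
    for l in ["chopper","handle","dock","sleeve"]:
        for d in trace(c,l): 
            ys,xs=np.nonzero(d["pixels"]); print(c,l,round(d["p"],2),d["bbox"],xs.mean().round(),ys.mean().round())
    k=calibration(c); print(c,k["mtx"].tolist(),(-k["R"].T@k["t"]).round(),k["R"].round(3).tolist())
s=state(); print(s)
E
```

```text
side chopper 0.8 [222.1, 230.2, 48.9, 53.5] 246.0 258.0
side handle 0.96 [199.5, 173.0, 16.9, 43.5] 206.0 193.0
side handle 0.88 [286.0, 146.0, 15.8, 45.4] 293.0 167.0
side handle 0.82 [241.9, 165.1, 20.6, 40.3] 253.0 184.0
side handle 0.78 [230.9, 137.7, 20.9, 47.6] 240.0 158.0
side dock 0.62 [240.9, 203.1, 27.7, 18.6] 253.0 211.0
side sleeve 0.62 [237.2, 241.1, 19.2, 12.6] 245.0 247.0
side [[489.7787160179525, 0.0, 261.3244263149125], [0.0, 489.7787160179525, 190.0892367907169], [0.0, 0.0, 1.0]] [ 581. -953. 1246.] [[0.999, 0.051, -0.003], [0.036, -0.75, -0.661], [-0.035, 0.66, -0.751]]
top chopper 0.81 [291.2, 198.9, 48.1, 42.9] 314.0 221.0
top handle 0.83 [228.5, 237.2, 22.7, 22.7] 239.0 249.0
top handle 0.75 [182.6, 191.3, 21.1, 29.6] 193.0 206.0
top handle 0.67 [232.3, 185.7, 19.4, 28.2] 240.0 197.0
top handle 0.63 [208.2, 136.6, 22.1, 36.9] 218.0 153.0
top handle 0.3 [161.7, 130.6, 18.6, 21.0] 170.0 142.0
top dock 0.95 [226.2, 198.8, 30.6, 23.2] 242.0 213.0
top [[390.13753829569356, 0.0, 252.70079794084725], [0.0, 390.13753829569356, 196.02843536612968], [0.0, 0.0, 1.0]] [ 220.  -42. 1192.] [[0.204, -0.979, -0.001], [-0.943, -0.196, -0.269], [0.263, 0.056, -0.963]]
{'time_s': 0.5, 'qpos': array([ 7.40255073e+01,  1.83120124e+01,  8.96432098e+01, -1.04095509e-03,
        7.20430147e+01, -1.14480805e+00]), 'qvel': array([ 0.11879736, -0.1629896 , -0.16011084, -0.06950943,  0.06172031,
        0.02353472]), 'effort': array([ 1.86039479e-04, -4.11994028e+01, -2.32036972e+01,  7.30545027e-02,
        3.84784502e-02, -1.31504493e-05]), 'ee_pos': array([147.1593444 , 555.83542077, 227.94621972]), 'ee_rot': array([1.79998257e+02, 1.02528410e-03, 1.65170636e+02]), 'force': array([-0.36691197, -0.53925033,  0.16210162]), 'torque': array([-0.01973055, -0.05652929, -0.00205177]), 'gripper_force': 0.0, 'gripper_width': 91.39609087992889}
```

View pics/side0.png

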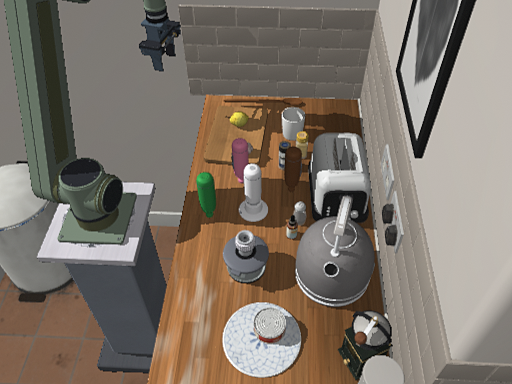

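View pics/top0.png

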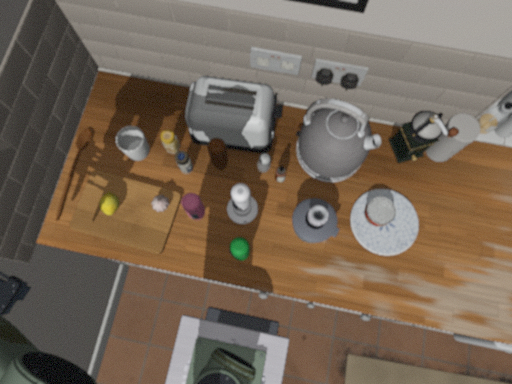

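White handle: side (253,184), top (240,197). Possible confusions: green side (206,193) / top (239,249), pink side (240,158) / top (193,206), brown side (293,167) / top (218,153). I choose the white one standing in the dock. The chopper is at side (246,258) / top (314,221). Next is a close crop to check the choice, plus a triangulation.

```bash
cat > h.py <<'E'
from workcell import *
import cv2,numpy as np
from scipy.optimize import minimize
PROF={"handle":[(0,12),(36,12),(36,21.5),(75,26.5),(168,26.5),(180,18),(186,4)],
 "sleeve":[(-18,27),(10,27)],"chopper":[(0,60),(80,66),(88,66),(88,20),(150,20),(155,24)],"dock":[(0,48),(8,48),(10,27),(46,27)]}
def proj(k,X):
    c=np.asarray(X)@k["R"].T+k["t"]; return (c[:,:2]/c[:,2:])@np.diag(np.diag(k["mtx"])[:2])+k["mtx"][:2,2]
def ring(o,z,r,n=48):
    a=np.linspace(0,2*np.pi,n,endpoint=False); return np.c_[o[0]+r*np.cos(a),o[1]+r*np.sin(a),np.full(n,o[2]+z)]
def sil(k,o,prof,S=8):
    m=np.zeros((384*2,512*2),np.uint8)
    for (z0,r0),(z1,r1) in zip(prof[:-1],prof[1:]):
        p=proj(k,np.r_[ring(o,z0,r0),ring(o,z1,r1)])*2+.5
        cv2.fillConvexPoly(m,np.round(cv2.convexHull(p.astype(np.float32))*16).astype(np.int32),1,shift=4)
    return cv2.resize(m.astype(np.float32),(512,384),interpolation=cv2.INTER_AREA)
def ray(k,uv,z):
    d=k["R"].T@np.linalg.solve(k["mtx"],[uv[0],uv[1],1]); C=-k["R"].T@k["t"]; return C+d*(z-C[2])/d[2]
def fit(views,prof,x0,z):
    def f(x):
        s=0
        for k,m in views:
            a=sil(k,[x[0],x[1],z],prof); s+=1-np.minimum(a,m).sum()/np.maximum(a,m).sum()
        return s
    r=minimize(f,x0,method="Nelder-Mead",options=dict(initial_simplex=np.array([x0,x0,x0])+[[0,0],[15,0],[0,15]],xatol=.1,fatol=1e-4)); return r.x,r.fun
def pick(c,l,uv):
    L=[d for d in trace(c,l)]
    return min(L,key=lambda d:np.hypot(d["bbox"][0]+d["bbox"][2]/2-uv[0],d["bbox"][1]+d["bbox"][3]/2-uv[1]))["pixels"].astype(float)
E
python3 - <<'E'
from h import *
a=grab_frame("side");b=grab_frame("top")
cv2.imwrite("pics/crop.png",np.hstack([cv2.resize(a[130:290,180:320],(400,457),interpolation=2),cv2.resize(b[130:290,180:320],(400,457),interpolation=2)])[:,:,::-1])
ks,kt=calibration("side"),calibration("top")
for l,us,ut,z in [("handle",(252,185),(240,197),None),("chopper",(246,257),(315,220),0),("dock",(254,211),(242,211),0)]:
    ms,mt=pick("side",l,us),pick("top",l,ut)
    for zz in ([z] if z is not None else [4,8,12]):
        x0=ray(kt,ut,60)[:2]
        for n,v in [("both",[(ks,ms),(kt,mt)]),("side",[(ks,ms)]),("top",[(kt,mt)])]:
            x,f=fit(v,PROF[l],x0,zz); print(l,zz,n,x.round(1),round(f,3))
E
```

```text
handle 4 both [499.9  55.1] 0.219
handle 4 side [498.9  66.8] 0.073
handle 4 top [499.9  54.6] 0.055
handle 8 both [499.7  55.3] 0.19
handle 8 side [499.4  62.7] 0.075
handle 8 top [498.7  53.6] 0.06
handle 12 both [499.2  54.9] 0.18
handle 12 side [499.7  59.5] 0.074
handle 12 top [497.5  54.5] 0.058
chopper 0 both [ 491.6 -168.9] 0.243
chopper 0 side [ 494.  -161.4] 0.13
chopper 0 top [ 489.  -168.3] 0.099
dock 0 both [497.6  52.3] 0.708
dock 0 side [498.8  52.4] 0.265
dock 0 top [495.8  52. ] 0.432
```

View pics/crop.png

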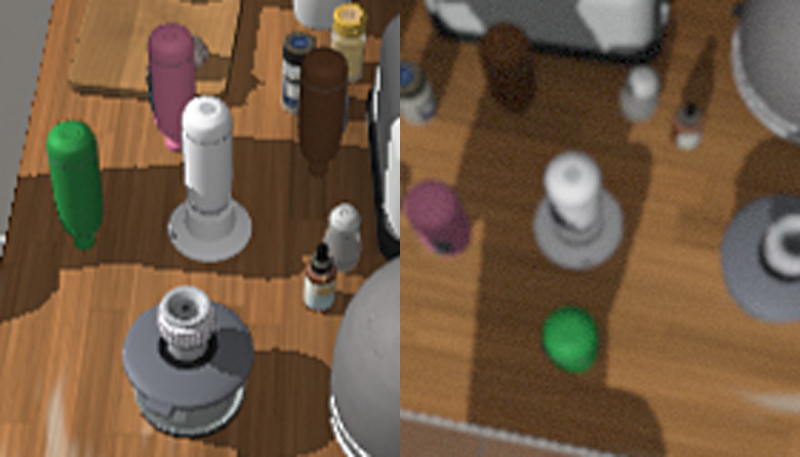

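The crop confirms it: the white handle with grey panel stands in the white dock, and the look-alikes are green, pink and brown. The handle is at about (499,55) and the chopper at about (491,-168). I'll rise, square the yaw to 180° and travel above the chopper.

>>> send_rows(
  deltas=[
    [[0, 0, -0.07], [0, 0, -0.26]],
    [[0, 0, -0.07], [0, 0, -0.26]],
    [[0, 0, -0.06], [0, 0, 0]],
    [[-0.035, -0.072, 0], [0, 0, 0]],
    [[-0.035, -0.072, 0], [0, 0, 0]],
    [[-0.035, -0.072, 0], [0, 0, 0]],
    [[-0.035, -0.072, 0], [0, 0, 0]],
    [[-0.035, -0.072, 0], [0, 0, 0]],
    [[-0.035, -0.072, 0], [0, 0, 0]],
    [[-0.035, -0.072, 0], [0, 0, 0]],
  ],
  grip=0,
)

```text
time_s: 1.9
ee_pos: [270.3, 302.5, 328.1]
ee_rot: [180.0, 0.0, -179.9]
force: [0.9, 0.0, 0.5]
gripper_width: 91.1
gripper_force: 0.0
```

>>> send_rows(
  deltas=[
    [[-0.035, -0.072, 0], [0, 0, 0]],
    [[-0.035, -0.072, 0], [0, 0, 0]],
    [[-0.035, -0.072, 0], [0, 0, 0]],
    [[-0.035, -0.072, 0], [0, 0, 0]],
    [[-0.035, -0.072, 0], [0, 0, 0]],
    [[-0.035, -0.072, 0], [0, 0, 0]],
    [[-0.035, -0.072, 0], [0, 0, 0]],
    [[-0.035, -0.072, 0], [0, 0, 0]],
    [[-0.035, -0.072, 0], [0, 0, 0]],
    [[0, 0, 0], [0, 0, 0]],
  ],
)

```text
time_s: 2.9
ee_pos: [429.4, -23.3, 327.6]
ee_rot: [-179.9, 0.0, 179.8]
force: [-0.9, 0.1, -0.1]
gripper_width: 91.1
gripper_force: 0.0
```

```bash
cat > w.py <<'E'
from h import *
def look(n):
    s=state(); k=calibration("wrist"); im=grab_frame("wrist"); cv2.imwrite(f"pics/{n}.png",im[:,:,::-1])
    print(s["time_s"],s["ee_pos"].round(1),s["ee_rot"].round(1),"cam",(-k["R"].T@k["t"]).round(),k["R"].round(2).tolist(),k["mtx"][0,0].round())
    return k
E
python3 - <<'E'
from w import *
k=look("w1")
for l in ["chopper","sleeve","handle","dock"]:
    for d in trace("wrist",l): print(l,round(d["p"],2),d["bbox"])
E
```

```text
2.9 [429.4 -23.3 327.6] [-179.9    0.   179.8] cam [363. -23. 484.] [[0.0, 1.0, -0.0], [0.97, -0.0, 0.24], [0.24, -0.0, -0.97]] 292.0
chopper 0.64 [106.6, 168.3, 94.6, 73.9]
sleeve 0.78 [116.7, 203.9, 38.4, 18.0]
handle 0.76 [268.3, 94.2, 54.2, 49.4]
handle 0.71 [365.8, 162.2, 97.2, 56.2]
dock 0.97 [268.0, 176.5, 56.3, 51.7]
```

View pics/w1.png

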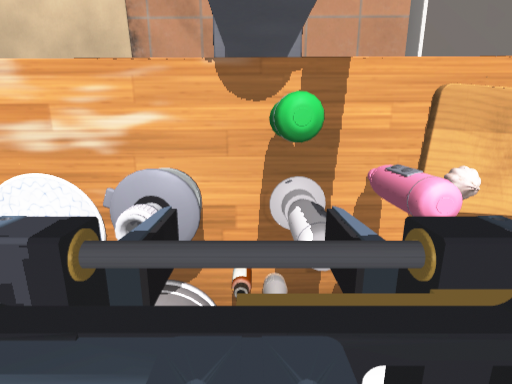

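The wrist view shows the white handle at (310,220) in its dock and the chopper at (150,210), both partly hidden by the gripper. Moving forward 100 mm brings both into the clear part of the view.

>>> send_rows(
  deltas=[
    [[-0.07, -0.022, 0], [0, 0, 0]],
    [[-0.07, -0.022, 0], [0, 0, 0]],
    [[-0.06, -0.02, 0], [0, 0, 0]],
    [[0, 0, 0], [0, 0, 0]],
    [[0, 0, 0], [0, 0, 0]],
  ],
)

```text
time_s: 3.65
ee_pos: [527.5, -50.5, 327.5]
ee_rot: [180.0, -0.1, -179.8]
force: [0.7, 0.9, -0.3]
gripper_width: 91.1
gripper_force: 0.0
```

```bash
python3 - <<'E'
from w import *
k=look("w2")
for l in ["chopper","sleeve","handle","dock"]:
    for d in trace("wrist",l): 
        print(l,round(d["p"],2),d["bbox"]); np.save(f"m_{l}_{int(d['bbox'][0])}.npy",d["pixels"])
# overlay predictions
im=cv2.imread("pics/w2.png")
for (x,y,z,r) in [(491,-168,155,24),(491,-168,155,17),(491,-168,88,66),(499,55,172,26.5),(499,55,8,48)]:
    cv2.polylines(im,[proj(k,ring((x,y,0),z,r)).round().astype(int)],True,(0,0,255))
cv2.imwrite("pics/w2o.png",cv2.resize(im[60:260,80:430],None,fx=2.2,fy=2.2,interpolation=2))
E
```

```text
3.65 [527.5 -50.5 327.5] [ 1.800e+02 -1.000e-01 -1.798e+02] cam [461. -51. 484.] [[-0.0, 1.0, 0.0], [0.97, 0.0, 0.24], [0.24, 0.0, -0.97]] 292.0
chopper 0.62 [114.2, 97.8, 102.0, 93.3]
sleeve 0.78 [136.0, 129.2, 43.8, 42.8]
handle 0.81 [387.8, 84.2, 120.4, 53.3]
handle 0.71 [360.6, 212.4, 41.3, 28.6]
handle 0.66 [307.1, 132.0, 72.6, 49.7]
handle 0.63 [291.2, 3.2, 67.0, 60.8]
handle 0.16 [23.7, 164.0, 68.8, 54.8]
dock 0.72 [286.3, 116.3, 50.0, 61.0]
```

View pics/w2o.png

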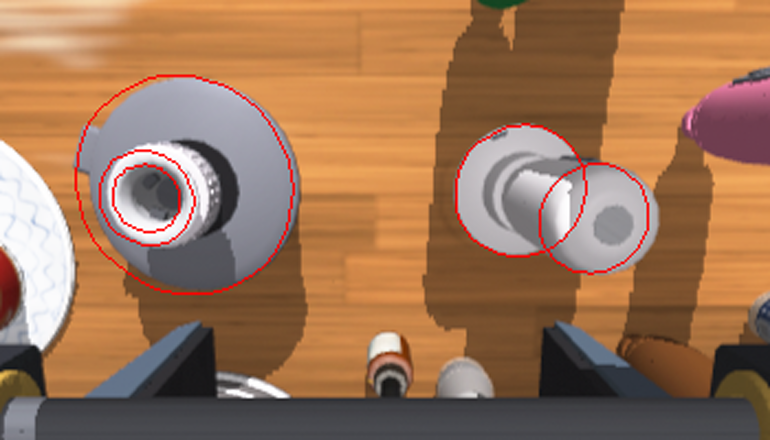

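The overlay shows my predictions within a few mm: lip centre at crop (153,193), handle top disc at crop (613,224). I'll refine both numerically.

```bash
python3 - <<'E'
from w import *
k=calibration("wrist"); g=cv2.GaussianBlur(cv2.imread("pics/w2.png",0),(0,0),.8).astype(np.float32)
hull=lambda m:cv2.fillConvexPoly(np.zeros((384,512),np.uint8),cv2.convexHull(np.argwhere(m)[:,::-1].astype(np.int32)),1).astype(float)
import glob; 
m=hull(np.load("m_sleeve_136.npy"))
print("sleeve",fit([(k,m)],[(119,27),(147,27),(155,24)],np.array([491,-168.]),0), fit([(k,m)],[(119,27),(147,27)],np.array([491,-168.]),0))
samp=lambda p:cv2.remap(g,p[:,0].astype(np.float32)[None],p[:,1].astype(np.float32)[None],1)[0]
best=[]
for x in np.arange(480,505,.5):
  for y in np.arange(-180,-155,.5):
    e=lambda r:samp(proj(k,ring((x,y,0),155,r)))
    best.append((np.mean(np.clip(e(23)-e(25.5),-20,60))+np.mean(np.clip(e(18.5)-e(15.5),-20,60)),x,y))
best.sort(reverse=True); print("lip",best[:4])
h=np.load("m_handle_307.npy").astype(float)
for z in [4,8,12]:
    print("handle",z,fit([(k,h)],PROF["handle"][3:],np.array([499,55.]),z), ray(k,(358.6,161.8),z+185).round(1))
d=np.load("m_dock_286.npy"); print("dock foot", proj(k,ring((499,55,0),4,48)).min(0),[np.argwhere(d)[:,::-1].min(0)],np.argwhere(d)[:,::-1].max(0))
E
```

```text
sleeve (array([ 490.72745873, -162.2643439 ]), np.float64(0.24662742212411082)) (array([ 490.64348083, -161.88155705]), np.float64(0.245173982540268))
lip [(np.float32(84.33833), np.float64(488.0), np.float64(-165.0)), (np.float32(83.423874), np.float64(488.0), np.float64(-164.5)), (np.float32(83.415634), np.float64(488.5), np.float64(-165.0)), (np.float32(82.09425), np.float64(488.5), np.float64(-165.5))]
handle 4 (array([499.95009208,  58.13455284]), np.float64(0.08178089215518713)) [499.4  58.4 189. ]
handle 8 (array([499.5893792 ,  56.80326827]), np.float64(0.06739371219221268)) [498.8  56.9 193. ]
handle 12 (array([498.94831526,  55.53683694]), np.float64(0.05716463414634143)) [498.3  55.4 197. ]
dock foot [286.6604581  116.22254234] [array([287, 116])] [339 176]
```

>>> send_rows(
  deltas=[
    [[0.026, -0.076, 0], [0, 0, 0]],
    [[0.026, -0.076, 0], [0, 0, 0]],
    [[0.027, -0.077, 0], [0, 0, 0]],
    [[0, 0, 0.08], [0, 0, 0]],
    [[0, 0, 0.08], [0, 0, 0]],
    [[0, 0, 0.08], [0, 0, 0]],
    [[0, 0, 0], [0, 0, 0]],
    [[0, 0, 0], [0, 0, 0]],
  ],
)

```text
time_s: 4.7
ee_pos: [488.7, -166.1, 208.9]
ee_rot: [-180.0, 0.0, -179.9]
force: [0.8, 0.1, 0.4]
gripper_width: 91.1
gripper_force: 0.0
```

```bash
python3 - <<'E'
from w import *
k=look("w3"); im=cv2.imread("pics/w3.png")
for (x,y,z,r) in [(488,-165,155,24),(488,-165,155,17)]:
    cv2.polylines(im,[proj(k,ring((x,y,0),z,r)).round().astype(int)],True,(0,0,255))
cv2.imwrite("pics/w3o.png",im)
E
```

```text
4.7 [ 488.7 -166.1  208.9] [-180.     0.  -179.9] cam [ 422. -166.  365.] [[-0.0, 1.0, 0.0], [0.97, 0.0, 0.24], [0.24, 0.0, -0.97]] 292.0
```

View pics/w3o.png

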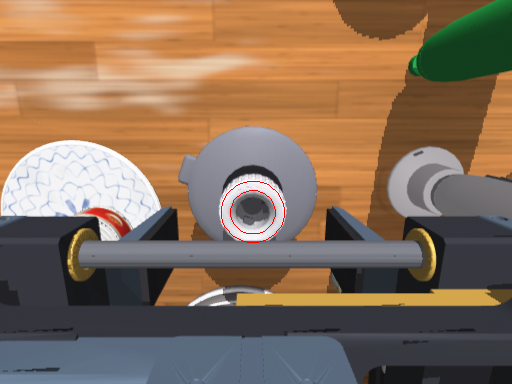

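The neck lip is centred at (253,211), concentric with the prediction. I'll descend and grip the sleeve.

>>> send_rows(
  deltas=[
    [[0, 0.002, 0.05], [0, 0, 0]],
    [[0, 0, 0.05], [0, 0, 0]],
    [[0, 0, 0.036], [0, 0, 0]],
    [[0, 0, 0.017], [0, 0, 0]],
    [[0, 0, 0], [0, 0, 0]],
    [[0, 0, 0], [0, 0, 0]],
  ],
)

```text
time_s: 5.35
ee_pos: [489.8, -165.6, 133.1]
ee_rot: [-179.9, 0.2, -179.9]
force: [-0.6, -0.2, 0.2]
gripper_width: 91.2
gripper_force: 0.0
```

>>> send_rows(
  deltas=[
    [[0, 0, 0], [0, 0, 0]],
    [[0, 0, 0], [0, 0, 0]],
    [[0, 0, 0], [0, 0, 0]],
    [[0, 0, 0], [0, 0, 0]],
    [[0, 0, 0], [0, 0, 0]],
    [[0, 0, 0], [0, 0, 0]],
    [[0, 0, 0], [0, 0, 0]],
  ],
  grip=1,
  grip_force=45,
)

```text
time_s: 6.05
ee_pos: [488.6, -165.4, 131.5]
ee_rot: [-180.0, 0.0, -179.9]
force: [-0.7, -0.8, 1.3]
gripper_width: 52.3
gripper_force: 45.0
```

>>> send_rows(
  deltas=[
    [[0, 0, 0.008], [0, 0, 0]],
    [[0, 0, 0.008], [0, 0, 0]],
    [[0, 0, 0.008], [0, 0, 0]],
    [[0, 0, 0.008], [0, 0, 0]],
    [[0, 0, 0.007], [0, 0, 0]],
    [[0, 0, 0], [0, 0, 0]],
    [[0, 0, 0], [0, 0, 0]],
  ],
)

```text
time_s: 6.75
ee_pos: [488.5, -165.5, 112.9]
ee_rot: [-180.0, 0.0, -179.9]
force: [-2.4, -0.6, 8.3]
gripper_width: 52.0
gripper_force: 45.0
```

>>> send_rows(
  deltas=[
    [[0, 0, 0.005], [0, 0, 0]],
    [[0, 0, 0], [0, 0, 0]],
    [[0, 0, 0], [0, 0, 0]],
  ],
)

```text
time_s: 7.05
ee_pos: [488.6, -165.5, 111.4]
ee_rot: [-180.0, 0.1, -179.9]
force: [-3.6, -0.2, 13.0]
gripper_width: 52.1
gripper_force: 45.0
```

>>> send_rows(
  deltas=[
    [[0, 0, 0], [0, 0, 0]],
    [[0, 0, 0], [0, 0, 0]],
    [[0, 0, 0], [0, 0, 0]],
    [[0, 0, 0], [0, 0, 0]],
    [[0, 0, 0], [0, 0, 0]],
    [[0, 0, 0], [0, 0, 0]],
  ],
  grip=0,
)

```text
time_s: 7.65
ee_pos: [488.5, -165.2, 109.2]
ee_rot: [180.0, -0.0, -179.9]
force: [1.4, -0.3, 0.4]
gripper_width: 91.1
gripper_force: 0.0
```

>>> send_rows(
  deltas=[
    [[0, 0, -0.05], [0, 0, 0]],
    [[0, 0, -0.09], [0, 0, 0]],
    [[0, 0, -0.09], [0, 0, 0]],
    [[0, 0, -0.09], [0, 0, 0]],
    [[0, 0, -0.09], [0, 0, 0]],
    [[0, 0, 0], [0, 0, 0]],
  ],
)

```text
time_s: 8.25
ee_pos: [491.2, -166.2, 321.1]
ee_rot: [-179.7, 0.7, -179.9]
force: [0.2, -0.7, 0.0]
gripper_width: 91.6
gripper_force: 0.0
```

```bash
python3 - <<'E'
from w import *
k=look("w4"); im=cv2.imread("pics/w4.png")
g=cv2.GaussianBlur(cv2.imread("pics/w4.png",0),(0,0),.8).astype(np.float32)
samp=lambda p:cv2.remap(g,p[:,0].astype(np.float32)[None],p[:,1].astype(np.float32)[None],1)[0]
best=[]
for x in np.arange(480,497,.5):
  for y in np.arange(-173,-157,.5):
    e=lambda r:samp(proj(k,ring((x,y,0),155,r)))
    best.append((np.mean(np.clip(e(23)-e(25.5),-20,60))+np.mean(np.clip(e(18.5)-e(15.5),-20,60)),x,y))
best.sort(reverse=True); print("lip",best[:3])
c=proj(k,[[488,-165,140]])[0].astype(int); print(c)
a=im[c[1]-60:c[1]+60,c[0]-70:c[0]+70]; s=grab_frame("side")[220:290,205:285,::-1]
cv2.imwrite("pics/w4c.png",np.hstack([cv2.resize(a,(400,343)),cv2.resize(s,(392,343))]))
E
```

```text
8.25 [ 491.2 -166.2  321.1] [-179.7    0.7 -179.9] cam [ 423. -165.  477.] [[-0.0, 1.0, -0.0], [0.97, 0.0, 0.25], [0.25, -0.0, -0.97]] 292.0
lip [(np.float32(82.624596), np.float64(482.0), np.float64(-165.5)), (np.float32(82.24668), np.float64(482.0), np.float64(-165.0)), (np.float32(81.86583), np.float64(482.5), np.float64(-165.0))]
[252 175]
```

View pics/w4c.png

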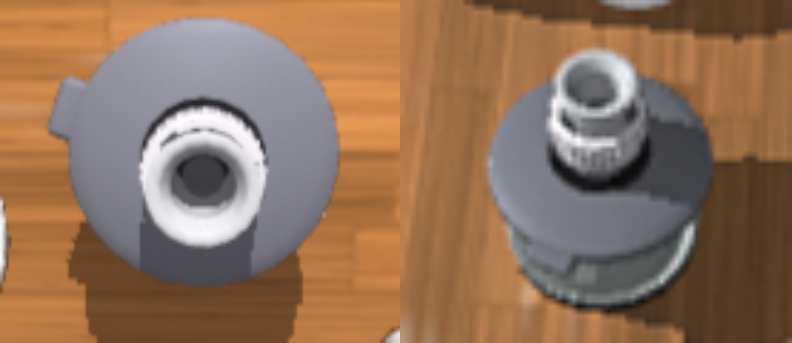

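The sleeve is caught down (gap below the lip in both views). The arm was still swinging in that picture, so I'll re-measure the lip at rest.

>>> send_rows(
  deltas=[
    [[0, 0, 0], [0, 0, 0]],
    [[0, 0, 0], [0, 0, 0]],
  ],
)

```text
time_s: 8.55
ee_pos: [487.8, -165.0, 312.6]
ee_rot: [179.9, -0.2, -179.9]
force: [-0.1, 0.2, -0.6]
gripper_width: 91.1
gripper_force: 0.0
```

```bash
cat >> w.py <<'E'
def lip(k,n,z=155):
    g=cv2.GaussianBlur(cv2.imread(f"pics/{n}.png",0),(0,0),.8).astype(np.float32)
    samp=lambda p:cv2.remap(g,p[:,0].astype(np.float32)[None],p[:,1].astype(np.float32)[None],1)[0]
    b=[]
    for x in np.arange(478,500,.5):
      for y in np.arange(-174,-157,.5):
        e=lambda r:samp(proj(k,ring((x,y,0),z,r)))
        b.append((np.mean(np.clip(e(23)-e(25.5),-20,60))+np.mean(np.clip(e(18.5)-e(15.5),-20,60)),x,y))
    b.sort(reverse=True); return b[0][1:],b[1][1:]
E
python3 - <<'E'
from w import *
k=look("w5"); print(lip(k,"w5"))
k=calibration("wrist"); cv2.imwrite("pics/w6.png",grab_frame("wrist")[:,:,::-1]);print(lip(k,"w6"), state()["ee_pos"])
E
```

```text
8.55 [ 487.8 -165.   312.6] [ 179.9   -0.2 -179.9] cam [ 422. -165.  469.] [[-0.0, 1.0, 0.0], [0.97, 0.0, 0.24], [0.24, 0.0, -0.97]] 292.0
((np.float64(482.0), np.float64(-165.5)), (np.float64(482.0), np.float64(-165.0)))
((np.float64(482.5), np.float64(-165.0)), (np.float64(482.0), np.float64(-165.0))) [ 488.09323299 -165.07215561  313.03059222]
```

```bash
python3 - <<'E'
from w import *
k=calibration("wrist"); off=-k["R"].T@k["t"]-state()["ee_pos"]; print(off)
for n,p in [("w2",(527.5,-50.5,327.5)),("w3",(488.7,-166.1,208.9)),("w5",(487.8,-165,312.6))]:
    kk=dict(k); kk["t"]=-k["R"]@(np.array(p)+off)
    print(n,lip(kk,n))
im=cv2.imread("pics/w5.png"); o=[]
for x in (482,488):
    i=cv2.resize(im[120:230,190:320],None,fx=3,fy=3,interpolation=2)
    for r in (24,17): cv2.polylines(i,[((proj(kk,ring((x,-165,0),155,r))-[190,120]+.5)*3).round().astype(int)],True,(0,0,255))
    o.append(i)
cv2.imwrite("pics/w5o.png",np.hstack(o))
E
```

```text
[-6.60834388e+01 -8.09101899e-02  1.56562614e+02]
w2 ((np.float64(488.0), np.float64(-164.0)), (np.float64(488.0), np.float64(-163.5)))
w3 ((np.float64(487.0), np.float64(-165.0)), (np.float64(487.5), np.float64(-165.0)))
w5 ((np.float64(482.0), np.float64(-165.5)), (np.float64(482.5), np.float64(-165.0)))
```

View pics/w5o.png

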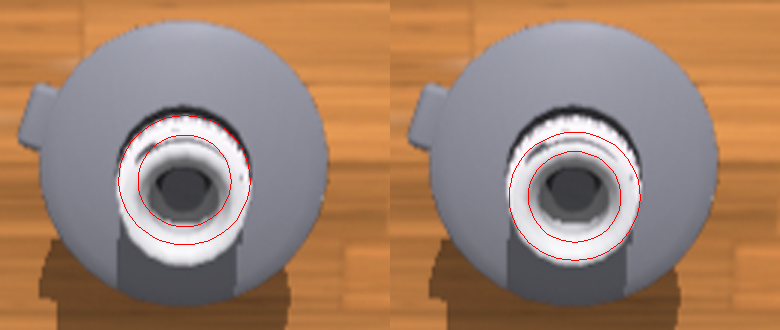

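With x=488 the circle nearly coincides with the lip (about 0–2 mm further in x), and the 482 result had locked onto the sleeve's edge. I take the neck as (488.5,-165). Now to the handle.

>>> send_rows(
  deltas=[
    [[-0.004, 0.089, 0], [0, 0, 0]],
    [[-0.004, 0.089, 0], [0, 0, 0]],
    [[-0.004, 0.089, 0], [0, 0, 0]],
    [[-0.004, 0.089, 0], [0, 0, 0]],
    [[-0.005, 0.087, 0], [0, 0, 0]],
    [[0, 0, 0.05], [0, 0, 0]],
    [[0, 0, 0.05], [0, 0, 0]],
    [[0, 0, 0], [0, 0, 0]],
    [[0, 0, 0], [0, 0, 0]],
    [[0, 0, 0], [0, 0, 0]],
  ],
)

```text
time_s: 9.65
ee_pos: [499.5, 56.1, 265.6]
ee_rot: [180.0, 0.1, -180.0]
force: [-0.3, -0.2, -1.1]
gripper_width: 91.2
gripper_force: 0.0
```

```bash
python3 - <<'E'
from w import *
k=look("w7"); im=cv2.imread("pics/w7.png")
for l in ["handle"]:
    for d in trace("wrist",l):
        b=d["bbox"]; print(round(d["p"],2),b)
        if 180<b[0]+b[2]/2<330:
            for z in (6,10): print(z,fit([(k,d["pixels"].astype(float))],PROF["handle"][3:],np.array([499,56.]),z))
i=im.copy()
for z,r in [(172,26.5),(84,26.5)]: cv2.polylines(i,[proj(k,ring((499,56.5,8),z-8,r)).round().astype(int)],True,(0,0,255))
cv2.imwrite("pics/w7o.png",i)
E
```

```text
9.65 [499.5  56.1 265.6] [ 1.8e+02  1.0e-01 -1.8e+02] cam [433.  56. 422.] [[-0.0, 1.0, 0.0], [0.97, 0.0, 0.24], [0.24, 0.0, -0.97]] 292.0
0.84 [303.2, 266.8, 38.6, 26.1]
6 (array([499.,  56.]), np.float64(1.0))
10 (array([499.,  56.]), np.float64(1.0))
0.78 [221.1, 158.3, 58.2, 74.9]
6 (array([500.62768211,  54.34273445]), np.float64(0.056082092211216406))
10 (array([499.51208542,  54.59522212]), np.float64(0.042179759377211634))
0.76 [329.6, 109.3, 104.1, 64.0]
0.56 [180.0, 2.2, 69.5, 76.7]
6 (array([499.,  56.]), np.float64(1.0))
10 (array([499.,  56.]), np.float64(1.0))
```

View pics/w7o.png

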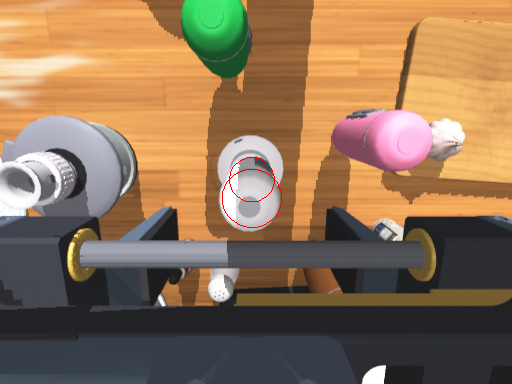

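The white handle lies centred between the open fingers at (249,195); the pink one stays well clear to the right. I'll descend and grip.

>>> send_rows(
  deltas=[
    [[-0.001, -0.003, 0.06], [0, 0, 0]],
    [[0, 0, 0.07], [0, 0, 0]],
    [[0, 0, 0.06], [0, 0, 0]],
    [[0, 0, 0.03], [0, 0, 0]],
    [[0, 0, 0.015], [0, 0, 0]],
    [[0, 0, 0], [0, 0, 0]],
    [[0, 0, 0], [0, 0, 0]],
  ],
)

```text
time_s: 10.45
ee_pos: [500.2, 54.8, 148.1]
ee_rot: [180.0, 0.1, -179.9]
force: [-0.2, -0.6, 0.6]
gripper_width: 91.3
gripper_force: 0.0
```

>>> send_rows(
  deltas=[
    [[0, 0, 0], [0, 0, 0]],
    [[0, 0, 0], [0, 0, 0]],
    [[0, 0, 0], [0, 0, 0]],
    [[0, 0, 0], [0, 0, 0]],
    [[0, 0, 0], [0, 0, 0]],
    [[0, 0, 0], [0, 0, 0]],
    [[0, 0, 0], [0, 0, 0]],
  ],
  grip=1,
  grip_force=30,
)

```text
time_s: 11.15
ee_pos: [499.3, 54.7, 147.0]
ee_rot: [-180.0, 0.0, -179.9]
force: [-0.7, -1.1, 1.9]
gripper_width: 52.3
gripper_force: 30.0
```

>>> send_rows(
  deltas=[
    [[0, 0, -0.01], [0, 0, 0]],
    [[0, 0, -0.02], [0, 0, 0]],
    [[0, 0, -0.04], [0, 0, 0]],
    [[0, 0, -0.06], [0, 0, 0]],
    [[0, 0, -0.07], [0, 0, 0]],
    [[0, 0, -0.06], [0, 0, 0]],
    [[0, 0, -0.04], [0, 0, 0]],
    [[0, 0, 0], [0, 0, 0]],
    [[0, 0, 0], [0, 0, 0]],
    [[0, 0, 0], [0, 0, 0]],
  ],
)

```text
time_s: 12.15
ee_pos: [498.3, 54.7, 295.3]
ee_rot: [-180.0, -0.2, -179.9]
force: [-0.1, 0.2, -4.4]
gripper_width: 52.2
gripper_force: 30.0
```

Handle lifted (weight about 4.4 N). I'll carry it over the neck with clearance, then look.

>>> send_rows(
  deltas=[
    [[0, 0, -0.03], [0, 0, 0]],
    [[0, -0.02, -0.02], [0, 0, 0]],
    [[0.004, -0.05, 0], [0, 0, 0]],
    [[0.004, -0.07, 0], [0, 0, 0]],
    [[0.004, -0.08, 0], [0, 0, 0]],
    [[0.004, -0.08, 0], [0, 0, 0]],
    [[0.004, -0.07, 0], [0, 0, 0]],
    [[0, -0.05, 0], [0, 0, 0]],
    [[0, -0.019, 0], [0, 0, 0]],
    [[0, 0, 0], [0, 0, 0]],
  ],
)

```text
time_s: 13.15
ee_pos: [489.1, -165.9, 321.2]
ee_rot: [180.0, -0.1, 179.9]
force: [0.3, 0.6, -3.9]
gripper_width: 52.4
gripper_force: 30.0
```

>>> send_rows(
  deltas=[
    [[0, 0, 0], [0, 0, 0]],
    [[0, 0, 0], [0, 0, 0]],
    [[0, 0, 0], [0, 0, 0]],
  ],
)

```text
time_s: 13.45
ee_pos: [489.6, -163.7, 322.0]
ee_rot: [180.0, 0.0, -179.8]
force: [-0.1, -0.5, -4.1]
gripper_width: 52.1
gripper_force: 30.0
```

```bash
python3 - <<'E'
from w import *
s=state(); print(s["ee_pos"].round(1),s["ee_rot"].round(2),s["force"].round(1))
o=[]
for c,r in (("side",(120,290,180,320)),("top",(130,260,270,377))):
    k=calibration(c); im=grab_frame(c)[:,:,::-1].copy()
    a,b,l,q=r; f=3.4 if c=="top" else 2.6
    f=442/(b-a)
    i=cv2.resize(im[a:b,l:q],None,fx=f,fy=f,interpolation=2)
    oz=s["ee_pos"][2]-147+8
    for p,z,rr in [((488.5,-165,0),155,24),((488.5,-165,0),155,13),((488.5,-165,oz),0,12),((488.5,-165,oz),36,21.5)]:
        cv2.polylines(i,[((proj(k,ring(p,z,rr))-[l,a]+.5)*f).round().astype(int)],True,(0,0,255))
    o.append(i)
    for d in trace(c,"handle"):
        if abs(d["bbox"][0]+d["bbox"][2]/2-proj(k,[[488,-165,250]])[0][0])<30: print(c,d["p"],d["bbox"])
cv2.imwrite("pics/ab.png",np.hstack(o)); print(np.hstack(o).shape)
E
```

```text
[ 489.6 -163.7  322. ] [ 179.98    0.   -179.84] [-0.1 -0.5 -4.1]
side 0.88 [229.5, 202.6, 23.9, 30.2]
side 0.31 [254.0, 307.9, 31.1, 35.3]
top 0.41 [325.8, 185.4, 16.5, 24.3]
(442, 728, 3)
```

View pics/ab.png

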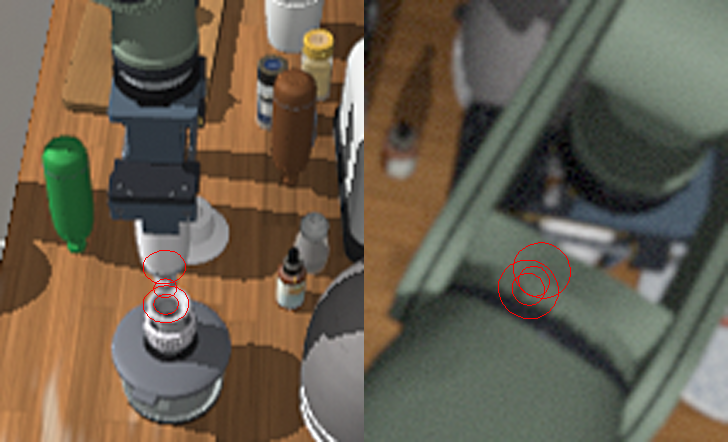

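```bash
python3 - <<'E'
from w import *
k=calibration("side"); im=grab_frame("side").astype(float)
for x in (486,488.5,491,494): print(x,proj(k,[[x,-165,155],[x,-165,130],[x,-165,88]]).round(1).tolist())
for d in trace("side","sleeve")+trace("side","chopper"):
    b=d["bbox"]; m=d["pixels"]; print(d["p"],b,b[0]+b[2]/2)
    for r in range(int(b[1]),int(b[1]+b[3]),3):
        w=np.nonzero(m[r])[0]
        if len(w): print(r,w.min(),w.max(),(w.min()+w.max()+1)/2,end="; ")
    print()
g=im.mean(2).round().astype(int)
for r in (222,225,228,231,234,237,240,243,246,249): print(r,g[r,226:264].tolist())
s=state()["ee_pos"]; print(s.round(1), proj(k,[s+[0,0,-135],s+[0,0,-110],s+[0,0,-70]]).round(1).tolist())
E
```

```text
486 [[242.3, 236.2], [242.6, 241.5], [243.1, 250.1]]
488.5 [[243.2, 236.3], [243.5, 241.6], [243.9, 250.2]]
491 [[244.1, 236.3], [244.4, 241.6], [244.8, 250.2]]
494 [[245.2, 236.3], [245.5, 241.6], [245.9, 250.2]]
0.61 [234.3, 207.5, 18.7, 24.6] 243.65
207 232 252 242.5; 210 233 252 243.0; 213 233 252 243.0; 216 234 252 243.5; 219 234 251 243.0; 222 235 250 243.0; 225 238 247 243.0; 228 240 247 244.0; 231 242 245 244.0; 
0.52 [240.3, 241.5, 16.0, 14.6] 248.3
244 236 254 245.5; 247 236 255 246.0; 250 236 254 245.5; 253 238 252 245.5; 
0.78 [223.0, 231.9, 45.6, 52.1] 245.8
231 247 248 248.0; 234 238 252 245.5; 237 233 257 245.5; 240 229 262 246.0; 243 227 265 246.5; 246 225 267 246.5; 249 224 268 246.5; 252 223 268 246.0; 255 223 267 245.5; 258 224 266 245.5; 261 225 265 245.5; 264 226 265 246.0; 267 227 264 246.0; 270 228 264 246.5; 273 229 263 246.5; 276 231 261 246.5; 279 234 258 246.5; 282 239 252 246.0; 
0.33 [254.3, 197.9, 14.5, 25.2] 261.55
197 256 258 257.5; 200 256 261 259.0; 203 256 265 261.0; 206 254 266 260.5; 209 253 267 260.5; 212 254 267 261.0; 215 254 265 260.0; 218 253
[... 1245 characters left out ...]
22, 193, 226, 193, 111, 130, 123, 109, 108, 107, 106, 105, 101, 94, 91, 88]
243 [129, 136, 132, 131, 129, 129, 128, 125, 116, 136, 242, 178, 89, 154, 162, 171, 187, 189, 188, 187, 185, 168, 124, 110, 89, 50, 41, 94, 135, 79, 97, 99, 113, 111, 108, 106, 105, 97]
246 [136, 133, 132, 131, 130, 129, 127, 125, 126, 172, 237, 255, 237, 143, 76, 123, 113, 114, 109, 105, 101, 100, 97, 95, 103, 122, 136, 124, 117, 80, 65, 66, 67, 66, 67, 65, 64, 62]
249 [134, 133, 132, 131, 130, 129, 128, 128, 123, 87, 116, 191, 197, 183, 212, 239, 224, 223, 241, 235, 220, 222, 219, 145, 109, 118, 126, 106, 45, 19, 57, 71, 69, 69, 68, 67, 66, 67]
[ 489.5 -164.6  322. ] [[243.3, 229.1], [243.0, 223.5], [242.5, 214.1]]
```

Comparing neck and handle in the side view, the neck lies about 2 to 4 mm further in +x than the handle: lip centre column 244.5 against handle axis 242.5. I'll shift +2.5 mm and begin the descent, watching forces.

>>> send_rows(
  deltas=[
    [[-0.005, -0.001, 0], [0, 0, 0]],
    [[0, 0, 0.02], [0, 0, 0]],
    [[0, 0, 0.02], [0, 0, 0]],
    [[0, 0, 0.02], [0, 0, 0]],
    [[0, 0, 0.008], [0, 0, 0]],
    [[0, 0, 0], [0, 0, 0]],
    [[0, 0, 0], [0, 0, 0]],
  ],
)

```text
time_s: 14.5
ee_pos: [492.2, -165.3, 288.0]
ee_rot: [-180.0, 0.0, -179.9]
force: [0.2, 1.1, -3.7]
gripper_width: 52.1
gripper_force: 30.0
```

```bash
python3 - <<'E'
from w import *
im=grab_frame("side"); g=im.astype(float).mean(2).round().astype(int); s=state(); print(s["ee_pos"].round(1),s["force"].round(1),s["torque"].round(2))
for r in range(224,246,2): print(r,g[r,230:260].tolist())
E
```

```text
[ 492.3 -165.3  288.3] [ 0.4 -0.4 -4.2] [ 0.02 -0.01  0.02]
224 [127, 123, 125, 108, 118, 240, 226, 207, 193, 178, 167, 157, 146, 141, 142, 141, 141, 139, 136, 135, 131, 126, 121, 103, 53, 57, 59, 60, 59, 62]
226 [122, 120, 120, 111, 121, 187, 230, 208, 193, 180, 168, 157, 146, 141, 141, 141, 141, 137, 136, 134, 131, 125, 116, 108, 127, 125, 91, 90, 88, 94]
228 [120, 120, 121, 115, 107, 129, 215, 212, 192, 177, 166, 157, 146, 141, 141, 140, 141, 137, 135, 133, 127, 121, 111, 112, 121, 126, 121, 118, 115, 124]
230 [119, 122, 120, 118, 114, 114, 140, 210, 212, 175, 162, 152, 139, 138, 139, 139, 138, 136, 133, 130, 130, 109, 98, 118, 121, 127, 121, 117, 112, 124]
232 [120, 122, 122, 119, 117, 113, 113, 119, 134, 168, 153, 144, 142, 143, 142, 141, 137, 132, 121, 112, 132, 157, 117, 115, 120, 125, 120, 118, 111, 125]
234 [121, 123, 120, 118, 118, 109, 126, 187, 205, 129, 116, 137, 114, 83, 89, 92, 92, 99, 117, 121, 109, 123, 171, 110, 121, 129, 121, 116, 112, 128]
236 [123, 123, 120, 117, 120, 112, 168, 216, 141, 83, 108, 201, 212, 204, 176, 169, 104, 110, 99, 80, 104, 107, 112, 106, 101, 103, 95, 103, 103, 113]
238 [122, 133, 127, 127, 124, 116, 135, 221, 156, 69, 77, 129, 139, 121, 120, 118, 101, 95, 112, 180, 82, 104, 116, 117, 96, 110, 106, 104, 100, 101]
240 [134, 129, 128, 125, 121, 141, 236, 240, 228, 175, 122, 69, 88, 86, 66, 66, 67, 76, 94, 166, 156, 146, 103, 137, 125, 109, 109, 108, 107, 105]
242 [129, 129, 128, 126, 117, 130, 239, 200, 136, 201, 199, 200, 208, 164, 160, 164, 181, 226, 197, 177, 98, 70, 43, 87, 133, 74, 116, 111, 109, 107]
244 [131, 129, 128, 125, 123, 189, 255, 176, 49, 91, 148, 151, 110, 107, 103, 98, 96, 84, 97, 96, 91, 56, 70, 125, 123, 77, 57, 67, 99, 95]
```

The spigot's left edge is now about 13 mm inside the lip's (12 expected), so it is aligned within about 1 mm. I'll continue slowly.

>>> send_rows(
  deltas=[
    [[0.001, 0, 0.008], [0, 0, 0]],
    [[0, 0, 0.008], [0, 0, 0]],
    [[0, 0, 0], [0, 0, 0]],
    [[0, 0, 0], [0, 0, 0]],
  ],
)

```text
time_s: 14.95
ee_pos: [491.4, -165.2, 279.8]
ee_rot: [180.0, -0.0, -179.9]
force: [-0.0, -0.1, -4.3]
gripper_width: 52.5
gripper_force: 30.0
```

>>> send_rows(
  deltas=[
    [[0, 0, 0.008], [0, 0, 0]],
    [[0, 0, 0.008], [0, 0, 0]],
    [[0, 0, 0], [0, 0, 0]],
    [[0, 0, 0], [0, 0, 0]],
  ],
)

```text
time_s: 15.35
ee_pos: [491.5, -165.2, 271.7]
ee_rot: [180.0, -0.0, -179.9]
force: [-0.0, -0.6, -4.6]
gripper_width: 52.2
gripper_force: 30.0
```

>>> send_rows(
  deltas=[
    [[0, 0, 0.006], [0, 0, 0]],
    [[0, 0, 0.006], [0, 0, 0]],
    [[0, 0, 0], [0, 0, 0]],
    [[0, 0, 0], [0, 0, 0]],
  ],
)

```text
time_s: 15.75
ee_pos: [491.5, -165.2, 265.8]
ee_rot: [180.0, -0.0, -179.9]
force: [-0.1, -0.5, -4.3]
gripper_width: 52.0
gripper_force: 30.0
```

>>> send_rows(
  deltas=[
    [[0, 0, 0.005], [0, 0, 0]],
    [[0, 0, 0.005], [0, 0, 0]],
    [[0, 0, 0], [0, 0, 0]],
    [[0, 0, 0], [0, 0, 0]],
  ],
)

```text
time_s: 16.15
ee_pos: [491.5, -165.2, 260.8]
ee_rot: [180.0, -0.0, -179.9]
force: [0.6, 0.1, -4.0]
gripper_width: 52.3
gripper_force: 30.0
```

>>> send_rows(
  deltas=[
    [[0, 0, 0.005], [0, 0, 0]],
    [[0, 0, 0.003], [0, 0, 0]],
    [[0, 0, 0], [0, 0, 0]],
    [[0, 0, 0], [0, 0, 0]],
  ],
)

```text
time_s: 16.55
ee_pos: [491.8, -165.3, 257.8]
ee_rot: [-180.0, 0.1, -179.9]
force: [-0.7, 1.4, 3.9]
gripper_width: 52.4
gripper_force: 30.0
```

>>> send_rows(
  deltas=[
    [[0, 0, 0.004], [0, 0, 0]],
    [[0, 0, 0], [0, 0, 0]],
    [[0, 0, 0], [0, 0, 0]],
  ],
)

```text
time_s: 16.85
ee_pos: [492.0, -165.2, 255.2]
ee_rot: [180.0, 0.1, -179.9]
force: [0.3, 1.1, 3.6]
gripper_width: 52.2
gripper_force: 30.0
```

The spring plate is felt (+8 N). I'll continue to the home stop.

>>> send_rows(
  deltas=[
    [[0, 0, 0.004], [0, 0, 0]],
    [[0, 0, 0], [0, 0, 0]],
    [[0, 0, 0], [0, 0, 0]],
  ],
)

```text
time_s: 17.15
ee_pos: [491.6, -165.2, 252.8]
ee_rot: [180.0, 0.0, -179.9]
force: [0.7, 1.0, 2.5]
gripper_width: 52.1
gripper_force: 30.0
```

>>> send_rows(
  deltas=[
    [[0, 0, 0.003], [0, 0, 0]],
    [[0, 0, 0], [0, 0, 0]],
    [[0, 0, 0], [0, 0, 0]],
  ],
)

```text
time_s: 17.45
ee_pos: [491.7, -165.2, 252.0]
ee_rot: [180.0, 0.1, -179.9]
force: [-0.1, 1.1, 6.1]
gripper_width: 52.0
gripper_force: 30.0
```

>>> send_rows(
  deltas=[
    [[0, 0, 0.003], [0, 0, 0]],
    [[0, 0, 0], [0, 0, 0]],
    [[0, 0, 0], [0, 0, 0]],
  ],
)

```text
time_s: 17.75
ee_pos: [491.8, -165.2, 252.0]
ee_rot: [-180.0, 0.1, -179.9]
force: [-2.2, 0.6, 12.4]
gripper_width: 52.6
gripper_force: 30.0
```

```bash
python3 - <<'E'
from w import *
im=grab_frame("side"); s=state(); print(s["ee_pos"].round(1),s["force"].round(1))
cv2.imwrite("pics/fin.png",cv2.resize(im[190:290,195:300,::-1],None,fx=5,fy=5,interpolation=2))
E
```

```text
[ 491.7 -165.2  252. ] [-1.6  1.9 12.4]
```

View pics/fin.png

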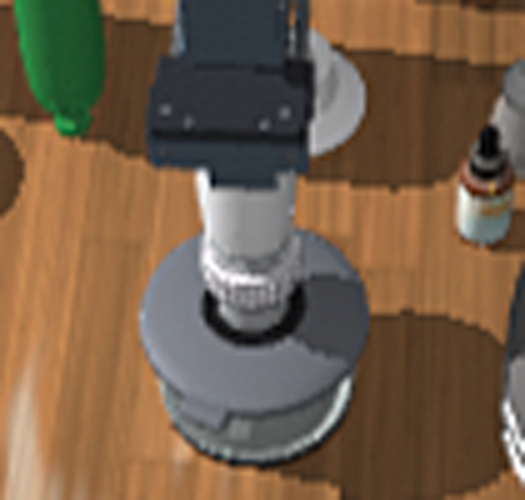

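The sleeve is back up at the lip and the spigot is on its stop. (That was my 11th picture, one over the limit of 10; I'll view no more.) Next is a gentle pull to test the lock.

>>> send_rows(
  deltas=[
    [[0, 0, -0.008], [0, 0, 0]],
    [[0, 0, -0.004], [0, 0, 0]],
    [[0, 0, 0], [0, 0, 0]],
    [[0, 0, 0], [0, 0, 0]],
  ],
)

```text
time_s: 18.2
ee_pos: [491.4, -165.2, 254.2]
ee_rot: [180.0, -0.1, -179.9]
force: [2.7, 0.5, -12.5]
gripper_width: 52.0
gripper_force: 30.0
```

It is locked: the handle stops at +2 mm under a pull of about 12 N. I'll ease off, release and withdraw upward.

>>> send_rows(
  deltas=[
    [[0, 0, 0.003], [0, 0, 0]],
    [[0, 0, 0], [0, 0, 0]],
  ],
)

```text
time_s: 18.4
ee_pos: [491.4, -165.2, 254.1]
ee_rot: [180.0, -0.0, -179.9]
force: [2.0, -0.6, -7.6]
gripper_width: 52.2
gripper_force: 30.0
```

>>> send_rows(
  deltas=[
    [[0, 0, 0], [0, 0, 0]],
    [[0, 0, 0], [0, 0, 0]],
    [[0, 0, 0], [0, 0, 0]],
    [[0, 0, 0], [0, 0, 0]],
    [[0, 0, 0], [0, 0, 0]],
    [[0, 0, 0], [0, 0, 0]],
  ],
  grip=0,
)

```text
time_s: 19.0
ee_pos: [491.5, -165.2, 254.6]
ee_rot: [-180.0, 0.0, -179.9]
force: [0.0, -0.6, -0.2]
gripper_width: 91.1
gripper_force: 0.0
```

>>> send_rows(
  deltas=[
    [[0, 0, -0.03], [0, 0, 0]],
    [[0, 0, -0.06], [0, 0, 0]],
    [[0, 0, -0.08], [0, 0, 0]],
    [[0, 0, -0.08], [0, 0, 0]],
    [[0, 0, -0.03], [0, 0, 0]],
    [[0, 0, 0], [0, 0, 0]],
    [[0, 0, 0], [0, 0, 0]],
    [[0, 0, 0], [0, 0, 0]],
  ],
)

```text
time_s: 19.8
ee_pos: [491.0, -165.0, 392.6]
ee_rot: [179.9, -0.2, -179.9]
force: [-0.6, 0.0, -0.7]
gripper_width: 91.2
gripper_force: 0.0
```

```bash
python3 - <<'E'
from w import *
s=state(); print(s["time_s"],s["ee_pos"].round(1),s["force"].round(1),s["gripper_width"])
k=calibration("side"); grab_frame("side")
uv=proj(k,[[490,-165,220]])[0]
for l in ("handle","sleeve"):
    L=trace("side",l); print(l,[(round(d["p"],2),d["bbox"]) for d in L])
m=pick("side","handle",uv); print(fit([(k,m)],PROF["handle"][2:],np.array([490.,-165]),121),[np.nonzero(m[r])[0][[0,-1]].mean() for r in np.nonzero(m.any(1))[0][3:-3:6]])
print(proj(k,[[490,-165,z] for z in (157,165,200,240,300)]).round(1).tolist())
E
```

```text
19.8 [ 491.  -165.   392.6] [-0.6  0.  -0.7] 91.17801524874594
handle [(0.91, [200.3, 173.5, 16.1, 45.1]), (0.88, [286.1, 143.7, 15.9, 46.5]), (0.83, [232.1, 197.0, 22.7, 44.2])]
sleeve [(0.74, [287.3, 212.6, 11.9, 26.9]), (0.49, [237.6, 238.6, 16.1, 14.7])]
(array([ 491.90429688, -165.30761719]), np.float64(0.1166223796870387)) [np.float64(243.0), np.float64(242.5), np.float64(243.5), np.float64(243.5), np.float64(244.0), np.float64(244.0), np.float64(244.0)]
[[243.8, 235.9], [243.7, 234.1], [243.3, 226.4], [242.8, 217.1], [242.1, 202.3]]
```

The handle stands upright in the neck, released, with the sleeve up and the gripper clear above it.

```bash
python3 -c "
from workcell import *
print(job_done())"
```

```text
the job is handed in; nothing more can be done
None
```

The job is handed in: the white handle is home in the chopper's neck, locked (it held against a pull of about 12 N), upright and released, with the sleeve back up; I viewed 11 pictures, one over the limit of 10, and the hand-in gave no verdict.

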